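Draw two dominoes from the boneyard to the scribed line

TASK

Draw the two middle dominoes of the four in the boneyard rail: under a light fingertip, slide each one out over the panel, face down and never lifted, until its front edge meets the scribed line. Stop there without running over the line and leave both lying square to it; the two end dominoes and everything else stay as they are.

Things in the scene. Friction and masses are not known exactly. Their poses are not given: they have to be found in the camera images.
- board: level mahogany playing panel lying on the table, 280 mm (x) by 260 mm (y), 8 mm thick, on short soft rubber feet, on which it yields about 1 mm straight down at 20 N; it cannot shift or turn. Origin at the centre of its underside, z up. Its x axis points away from the robot, square to the scribed line: the dominoes are slid along +x of this frame
- line (a point): middle of the scribed line: a pale line 3 mm wide, 236 mm long, flush in the panel's top, running along the panel's y at 85 mm beyond the panel's centre. The point lies on the line's centre at the height of the panel's top; axes as the panel's. There is no step or stop at it
- rail: the boneyard rail: low dark three-sided moulding, 10 mm high, fixed on the panel's top and square to it, open towards the line. Origin at panel-top height in the middle of the row of dominoes. Back rail (14 mm thick) with its inner face 34 mm behind the origin (-x), two cheeks 12 mm thick with inner faces at y +-69 mm, reaching to x +12 mm. The four dominoes lie side by side in it, about 4 mm apart, 1 to 7 mm off the back rail: no room for a finger behind or between them
- domino_a_centre (a point): turquoise domino lying face down, 60 mm long (its x), 30 mm wide (its y), 13 mm thick, ivory under-face; 25 to 50 g; a fingertip pressed on its back with some 3 to 10 N carries it along. End domino of the row at +y, stays where it is. Point at its centre, 6.5 mm over the panel's top
- domino_b_centre (a point): turquoise domino lying face down, 60 mm long (its x), 30 mm wide (its y), 13 mm thick, ivory under-face; 25 to 50 g; a fingertip pressed on its back with some 3 to 10 N carries it along. One of the two middle dominoes (+y side), to be slid to the line. Point at its centre, 6.5 mm under its back
- domino_b_edge (a point): middle of domino b's front bottom edge, 30 mm ahead of its centre along its own +x, at its underside
- domino_c_centre (a point): turquoise domino lying face down, 60 mm long (its x), 30 mm wide (its y), 13 mm thick, ivory under-face; 25 to 50 g; a fingertip pressed on its back with some 3 to 10 N carries it along. The other middle domino (-y side), to be slid to the line. Point at its centre, 6.5 mm under its back
- domino_c_edge (a point): middle of domino c's front bottom edge, 30 mm ahead of its centre along its own +x, at its underside
- domino_d_centre (a point): turquoise domino lying face down, 60 mm long (its x), 30 mm wide (its y), 13 mm thick, ivory under-face; 25 to 50 g; a fingertip pressed on its back with some 3 to 10 N carries it along. End domino of the row at -y, stays where it is. Point at its centre, 6.5 mm over the panel's top
- counter_centre (a point): yellow plastic peg counter lying to the right, 250 x 75 x 18 mm with pegs up to 39 mm; point at its centre 9 mm up. Leave alone
- opener_centre (a point): stainless steel bottle opener lying to the left, about 145 mm long, 34 mm wide, 6 mm high; point at its middle. Leave alone
- glass_centre (a point): empty frosted glass tumbler standing to the left, 72 mm wide, 120 mm high; point at its centre half-way up. Leave alone
Not all that is in view belongs to the job. Leave any orange or purple look-alike of the part that bears domino_c_centre alone.

How it is judged:
By the outcome, as a careful person would: the job done as asked, in the order asked, and still so for the second after the job is handed in, with the robot touching nothing.
It also fails if it takes over 72 s, if anything falls off the work surface, if the arm or the gripper's body presses on something with over 40 N, if the wrist force passes 120 N, or if a joint passes its speed limit or range.

ROBOT

A 6-joint arm with a two-finger parallel gripper is mounted at the origin on the work surface. World frame = base frame: x ahead of the robot, y to its left, z up, the work surface at z = 0. Lengths are in m, angles in degrees, forces in N, time in s.
With the tool pointing down it reaches from about 0.3 to 0.75 m from the base axis. Payload 8.5 kg.
Tool frame: the origin (TCP) lies midway between the tips of the shut fingers; the grasp point (between the pads) lies 19 mm behind it (manip.tcp_to_grasp is the z of the grasp point in the tool frame, in m); z points along the fingers, y is the line along which they close (so a half turn about z gives the same grasp; the last joint's range is limited). The gripper opens to 85 mm and grips with 20 to 120 N. Pads are 22 mm wide; open, the fingers measure 114 mm over their backs; the gripper's body (76 mm by 85 mm) begins 54 mm behind the grasp point. The pads swing forward as they close: fully open they stand 13 mm farther back than shut.
Start: joints at [-75.991, 21.807, 74.336, -0, 83.858, -12.336], TCP at [0.244, -0.493, 0.231] pointing down, gripper open.
Joint ranges: [-178.18, 178.18], [-50.72, 133.34], [12.68, 142.11], [-81.47, 261.47], [9.98, 163.14], [-165.26, 165.26]. Speed limits (degrees/s): [136.94, 136.94, 180, 180, 180, 180].

INTERFACE

Orientations are given as a 3x3 rotation matrix whose columns are the frame's x, y, z axes.
In Python, from bench import manip gives the robot as it stands.
- The arm moves only by the tool arm_command, never from a script. Its argument "targets" is a list of rows, each an object of numbers: "fingers": the opening, from 0 (shut) to 1 (fully open); "tx", "ty", "tz": the shift along the tool's x, y, z in m; "wx", "wy", "wz": the turn, a rotation vector about the tool's x, y, z in degrees. A call has 1 to 20 rows; each row is the pose to reach, as a shift and turn from the pose commanded when the call began, along the tool's axes at that moment; what a row does not reach only later rows make up. A row lasts 1/10 s, in which the tool goes at most 50 mm and 8.59 degrees, less where a joint would pass 70% of its speed; a pose out of reach is approached as far as the arm can. A call with a gripper value outside its range is refused whole. The fingers move at their own pace and stop on an object; the grip force is fixed at half the most. Time passes only in rows, so rows that repeat a pose let the fingers close. It gives the time, the measured TCP pose, the force, the opening and the grip force at its end, in the units of the state.
- manip.observe(): the state, without advancing time (a new reading comes with each control period).
- manip.grab_frame(name): name is "side" or "top" or "wrist"; returns a dict with "image" (420x560x3 uint8, red, green, blue), "z_map" (420x560 float32, m along the optical axis (not along the pixel's ray), 0 where there is no reading), "fx", "fy", "cx", "cy" (pixels), "eye" and "rotation" of the camera in the world; the wrist camera has in their place "mount" (4x4, takes a point from camera to tool coordinates, whose origin is the TCP and whose axes are the flange's). Camera axes: x right, y down, z forward; pixel columns grow to the right and rows downward; lengths in m; the calibration is good to about 2 mm. A picture is of the moment at which its call begins: read the wrist's pose just before it.
- manip.sign_off(): hands the job in; it is judged then, once.
The state is a dict: "t": time; "joint_pos": joint angles; "dq": joint speeds; "effort": joint torques, N m; "tcp_pos": TCP position; "tool_rot": TCP orientation; "force": force on the tool from outside, world axes, zero at the start; "wrist_torque": the same for the moment, N m; "gripper_width": opening from 0.0 (shut) to 1.0 (fully open); "grasp_force": force on a finger pad.
Only numpy, scipy, OpenCV 4.12 (cv2) and the standard library are available. Lean on these libraries where they do the work, as an engineer would, in place of code of your own. Each camera call takes 0.05 s, during which the arm holds its last target. There are 200 camera calls.

## Working session

There is one attempt and no reset: what is moved stays moved. The work goes in short steps, Python scripts to look and compute and a tool call to move; the robot and the scene stay as the last step left them, time stands still between calls to the robot, and variables do not carry over. Pictures are saved under pics/ and viewed, at most 10 in all, crops included, and the job is handed in when it is done.

Besides the shell and the picture viewer there is one more tool, called after "Request:" as name(argument=value, ...) on one line, values as JSON. arm_command: Moves the arm, as the interface text tells. Its arguments: {"type":"object","properties":{"targets":{"type":"array"}},"required":["targets"]}

```bash
mkdir -p pics; ls
python3 - <<'E'
from bench import manip
import cv2,pickle
o=manip.observe(); print({k:o[k] for k in('t','tcp_pos','tool_rot','force','gripper_width')},manip.tcp_to_grasp)
for n in('top','side'):
    f=manip.grab_frame(n); pickle.dump(f,open(f'{n}0.pkl','wb')); cv2.imwrite(f'pics/{n}0.png',f['image'][:,:,::-1]); print(n,f['eye'],f['rotation'],f['fx'])
E
```

```text
pics
{'t': 0.0, 'tcp_pos': array([ 0.24399297, -0.49259741,  0.23070566]), 'tool_rot': array([[ 8.96140670e-01,  4.43769930e-01, -3.86666071e-04],
       [ 4.43770009e-01, -8.96139598e-01,  1.41409719e-03],
       [ 2.81027033e-04, -1.43882081e-03, -9.99998925e-01]]), 'force': array([-0.732323  , -0.04494407, -0.23658107]), 'gripper_width': 1.0005619671487473} -0.0187
top [ 0.30355537 -0.01179042  1.10873573] [[ 0.0174289  -0.98018266  0.19732762]
 [-0.99984002 -0.01629206  0.00738324]
 [-0.00402205 -0.19742474 -0.9803098 ]] 421.49091431470725
side [0.30241056 0.7313696  0.85232245] [[-0.9611333  -0.19723745  0.19318426]
 [-0.27607482  0.68069322 -0.67855688]
 [ 0.00233761 -0.70551692 -0.70868922]] 468.98129340359174
```

View pics/top0.png

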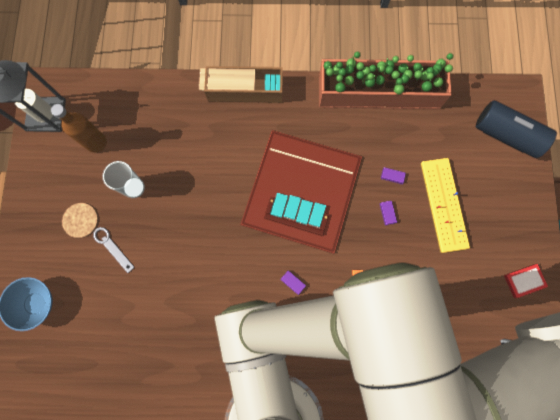

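View pics/side0.png

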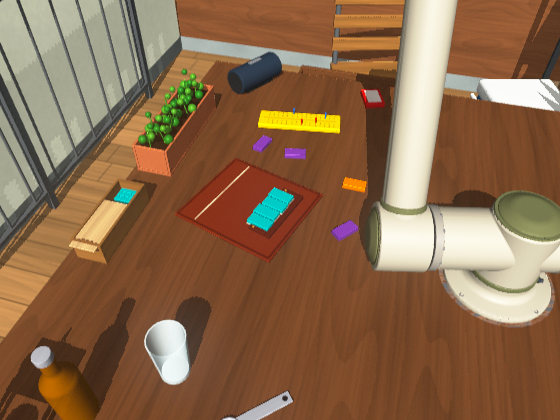

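The top view shows the panel turned about -14°, with its line from (271,150) to (352,173). The dominoes a to d are at (279,206), (292,209), (305,212) and (317,214). Purple and orange look-alikes lie outside the panel. Next I'll get rough positions for placing the wrist camera.

```bash
cat > h.py <<'E'
import numpy as np,cv2
from bench import manip
def ray(f,uv,z,eye,R):
    uv=np.atleast_2d(np.array(uv,float))
    d=np.c_[(uv[:,0]-f['cx'])/f['fx'],(uv[:,1]-f['cy'])/f['fy'],np.ones(len(uv))]@R.T
    return eye+d*((z-eye[2])/d[:,2])[:,None]
def wrist():
    o=manip.observe(); f=manip.grab_frame('wrist'); M=f['mount']
    R=o['tool_rot']; f['eye']=o['tcp_pos']+R@M[:3,3]; f['rotation']=R@M[:3,:3]; return f,o
def teal(im):
    h=cv2.cvtColor(im,cv2.COLOR_RGB2HSV); return cv2.inRange(h,(80,90,60),(100,255,255))
E
python3 - <<'E'
from h import *; import pickle
f=pickle.load(open('top0.pkl','rb'))
L=ray(f,[(271,150),(352,173)],.012,f['eye'],f['rotation']);print(L)
D=ray(f,[(279,206),(292,209),(305,212),(317,214)],.03,f['eye'],f['rotation']);print(D)
v=L[0]-L[1];print(np.linalg.norm(v),np.degrees(np.arctan2(v[1],v[0]))-90)
f,o=wrist();print(f['mount'],f['fx'],f['cx'],f['cy'])
ft=pickle.load(open('top0.pkl','rb'));z=ft['z_map'];
def pt(u,v):
    d=z[v,u];return ft['eye']+ft['rotation']@(np.array([(u-ft['cx'])/ft['fx'],(v-ft['cy'])/ft['fy'],1])*d)
for p in((292,209),(310,170),(270,200),(305,212),(220,200)):print(p,pt(*p))
E
```

```text
[[ 0.70239644  0.01970218  0.012     ]
 [ 0.64044102 -0.20077666  0.012     ]]
[[ 0.54180373 -0.00500141  0.03      ]
 [ 0.53433014 -0.03914898  0.03      ]
 [ 0.52687988 -0.07318995  0.03      ]
 [ 0.52207048 -0.10451955  0.03      ]]
0.2290183252794655 -15.695570998165564
[[-5.93233600e-04 -9.57115116e-01 -2.89707270e-01  7.39056929e-02]
 [ 9.99999746e-01 -4.53273372e-04 -5.50205915e-04  7.76854391e-04]
 [ 3.95293807e-04 -2.89707523e-01  9.57115142e-01 -1.41335016e-01]
 [ 0.00000000e+00  0.00000000e+00  0.00000000e+00  1.00000000e+00]] 376.00599639150687 279.166480754908 209.28329396116717
(292, 209) [ 0.53656006 -0.03941334  0.01957644]
(310, 170) [ 0.64819457 -0.08743418  0.00837928]
(270, 200) [0.56114037 0.01936071 0.0147855 ]
(305, 212) [ 0.52864979 -0.07367655  0.02145071]
(220, 200) [0.56193114 0.1546179  0.00198454]
```

Request:
arm_command(targets=[{"fingers": 0,"tx": 0.52,"ty": -0.231,"tz": 0.06,"wz": -47.5},{"fingers": 0,"tx": 0.52,"ty": -0.231,"tz": 0.06,"wz": -47.5},{"fingers": 0,"tx": 0.52,"ty": -0.231,"tz": 0.06,"wz": -47.5},{"fingers": 0,"tx": 0.52,"ty": -0.231,"tz": 0.06,"wz": -47.5},{"fingers": 0,"tx": 0.52,"ty": -0.231,"tz": 0.06,"wz": -47.5},{"fingers": 0,"tx": 0.52,"ty": -0.231,"tz": 0.06,"wz": -47.5},{"fingers": 0,"tx": 0.52,"ty": -0.231,"tz": 0.06,"wz": -47.5},{"fingers": 0,"tx": 0.52,"ty": -0.231,"tz": 0.06,"wz": -47.5},{"fingers": 0,"tx": 0.52,"ty": -0.231,"tz": 0.06,"wz": -47.5},{"fingers": 0,"tx": 0.52,"ty": -0.231,"tz": 0.06,"wz": -47.5},{"fingers": 0,"tx": 0.52,"ty": -0.231,"tz": 0.06,"wz": -47.5},{"fingers": 0,"tx": 0.52,"ty": -0.231,"tz": 0.06,"wz": -47.5},{"fingers": 0,"tx": 0.52,"ty": -0.231,"tz": 0.06,"wz": -47.5},{"fingers": 0,"tx": 0.52,"ty": -0.231,"tz": 0.06,"wz": -47.5},{"fingers": 0,"tx": 0.52,"ty": -0.231,"tz": 0.06,"wz": -47.5},{"fingers": 0,"tx": 0.52,"ty": -0.231,"tz": 0.06,"wz": -47.5},{"fingers": 0,"tx": 0.52,"ty": -0.231,"tz": 0.06,"wz": -47.5}])

```text
schema error: expected keys fingers, tx, ty, tz, wx, wy, wz
```

Run:
```python
from h import *; import pickle
f,o=wrist(); pickle.dump((f,o),open('w1.pkl','wb')); cv2.imwrite('pics/w1.png',f['image'][:,:,::-1])
print(o['t'],o['tcp_pos'],o['tool_rot'],o['force'],o['gripper_width'],o['joint_pos'])
```

```text
0.15 [ 0.24403675 -0.4926666   0.23086014] [[ 8.96135790e-01  4.43779869e-01 -2.70118250e-04]
 [ 4.43779889e-01 -8.96135176e-01  1.07492165e-03]
 [ 2.34966125e-04 -1.08314881e-03 -9.99999386e-01]] [-0.05708782 -0.59765994 -0.75629156] 1.0017039594732955 [-7.59891771e+01  2.18347299e+01  7.43695197e+01 -1.05925423e-04
  8.38592536e+01 -1.23344766e+01]
```

View pics/w1.png

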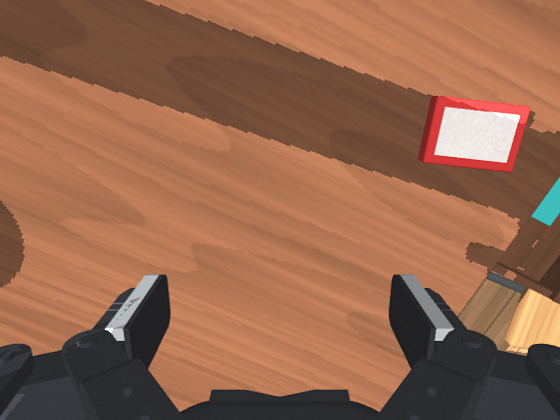

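The move was refused because every row needs all seven keys, so this picture only shows the start view: open fingers and a red box at (475,133).

Request:
arm_command(targets=[{"fingers": 0,"tx": 0.52,"ty": -0.231,"tz": 0.06,"wx": 0,"wy": 0,"wz": -47.5},{"fingers": 0,"tx": 0.52,"ty": -0.231,"tz": 0.06,"wx": 0,"wy": 0,"wz": -47.5},{"fingers": 0,"tx": 0.52,"ty": -0.231,"tz": 0.06,"wx": 0,"wy": 0,"wz": -47.5},{"fingers": 0,"tx": 0.52,"ty": -0.231,"tz": 0.06,"wx": 0,"wy": 0,"wz": -47.5},{"fingers": 0,"tx": 0.52,"ty": -0.231,"tz": 0.06,"wx": 0,"wy": 0,"wz": -47.5},{"fingers": 0,"tx": 0.52,"ty": -0.231,"tz": 0.06,"wx": 0,"wy": 0,"wz": -47.5},{"fingers": 0,"tx": 0.52,"ty": -0.231,"tz": 0.06,"wx": 0,"wy": 0,"wz": -47.5},{"fingers": 0,"tx": 0.52,"ty": -0.231,"tz": 0.06,"wx": 0,"wy": 0,"wz": -47.5},{"fingers": 0,"tx": 0.52,"ty": -0.231,"tz": 0.06,"wx": 0,"wy": 0,"wz": -47.5},{"fingers": 0,"tx": 0.52,"ty": -0.231,"tz": 0.06,"wx": 0,"wy": 0,"wz": -47.5},{"fingers": 0,"tx": 0.52,"ty": -0.231,"tz": 0.06,"wx": 0,"wy": 0,"wz": -47.5},{"fingers": 0,"tx": 0.52,"ty": -0.231,"tz": 0.06,"wx": 0,"wy": 0,"wz": -47.5},{"fingers": 0,"tx": 0.52,"ty": -0.231,"tz": 0.06,"wx": 0,"wy": 0,"wz": -47.5},{"fingers": 0,"tx": 0.52,"ty": -0.231,"tz": 0.06,"wx": 0,"wy": 0,"wz": -47.5},{"fingers": 0,"tx": 0.52,"ty": -0.231,"tz": 0.06,"wx": 0,"wy": 0,"wz": -47.5},{"fingers": 0,"tx": 0.52,"ty": -0.231,"tz": 0.06,"wx": 0,"wy": 0,"wz": -47.5},{"fingers": 0,"tx": 0.52,"ty": -0.231,"tz": 0.06,"wx": 0,"wy": 0,"wz": -47.5}])

```text
t: 1.9
tcp_pos: [0.6073, -0.0559, 0.1716]
tool_rot: [[0.28, 0.96, 0.0], [0.96, -0.28, -0.0], [-0.0, 0.0, -1.0]]
force: [-0.3, -0.8, -0.3]
gripper_width: -0.001
grasp_force: 0.0
```

Run:
```python
from h import *; import pickle
f,o=wrist(); pickle.dump((f,o),open('w2.pkl','wb')); cv2.imwrite('pics/w2.png',f['image'][:,:,::-1])
print(o['t'],o['tcp_pos'],o['tool_rot'],o['force'],o['gripper_width'],o['joint_pos'])
```

```text
1.9 [ 0.60726476 -0.05594179  0.17164109] [[ 2.79504769e-01  9.60144236e-01  3.61330553e-04]
 [ 9.60144303e-01 -2.79504731e-01 -1.53594183e-04]
 [-4.64789711e-05  3.89859778e-04 -9.99999923e-01]] [-0.26525006 -0.75233152 -0.30004958] -0.0010013291669612899 [-1.63710835e+01  3.03872144e+01  6.99499131e+01 -2.65151393e-03
  7.96405287e+01 -1.39957666e-01]
```

View pics/w2.png

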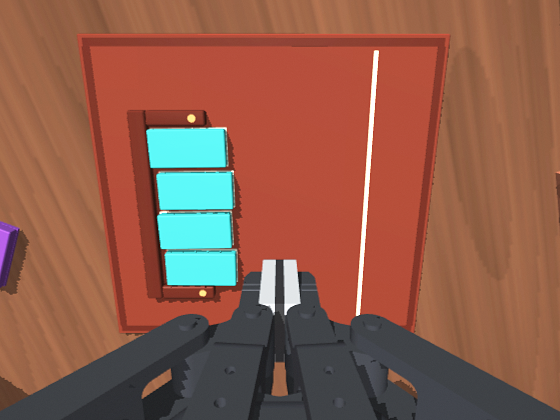

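The wrist view shows domino b at (196,190), c at (195,230), a at (187,148) and d at (201,268). The line runs from (376,51) to (358,315). Now I'll measure these precisely.

```bash
cat >> h.py <<'E'
def measure(f,zt=.0205,zb=.0075,v=True):
    im=f['image']; e,R=f['eye'],f['rotation']
    # metric top-down rectification, 0.25 mm/px, in panel-ish axes given by TOOL y (u) and tool x (v up)
    white=((im.min(2)>200)&(np.arange(560)[None,:]>300)&(np.arange(420)[:,None]<330)).astype(np.uint8)
    n,l,s,c=cv2.connectedComponentsWithStats(white); k=1+np.argmax(s[1:,3])
    ys,xs=np.nonzero(l==k); P=ray(f,np.c_[xs,ys],zb,e,R)[:,:2]
    vx,vy,x0,y0=cv2.fitLine(P.astype(np.float32),cv2.DIST_HUBER,0,.01,.01).ravel()
    if vy<0: vx,vy=-vx,-vy
    yaw=np.degrees(np.arctan2(-vx,vy)); ax=np.array([vy,-vx]); ay=np.array([vx,vy])
    print('line pt',x0,y0,'yaw',yaw,'len',np.ptp(P@ay),'wid', len(P))
    ends=P@ay; mid=np.array([x0,y0]); mid=mid+ay*((ends.max()+ends.min())/2-mid@ay); print('mid',mid)
    m=teal(im); n,l,s,c=cv2.connectedComponentsWithStats(m)
    out=[]
    for k in range(1,n):
        if s[k,4]<800: continue
        cn=max(cv2.findContours((l==k).astype(np.uint8),cv2.RETR_EXTERNAL,cv2.CHAIN_APPROX_NONE)[0],key=len)[:,0]
        Q=ray(f,cn,zt,e,R)[:,:2]-mid; q=np.c_[Q@ax,Q@ay]*1000
        (cx,cy),(w,h),a=cv2.minAreaRect(q.astype(np.float32))
        if w<h: w,h,a=h,w,a-90
        a=(a+90)%180-90
        d=np.median(f['z_map'][l==k])
        print('dom px',c[k].round(),'centre(panel,line0) %.2f %.2f size %.2f %.2f yaw %.2f front %.2f'%(cx,cy,w,h,a,np.percentile(q[:,0],97)))
        C=mid+ax*cx/1e3+ay*cy/1e3; print('   world',C.round(4)); out.append((cx,cy,a,C))
    return mid,ax,ay,out
E
python3 - <<'E'
from h import *; import pickle
f,o=pickle.load(open('w2.pkl','rb'))
def zp(u,v):
    d=f['z_map'][v,u];return (f['eye']+f['rotation']@(np.array([(u-f['cx'])/f['fx'],(v-f['cy'])/f['fy'],1])*d))[2]
print([round(zp(*p),4) for p in((300,100),(300,180),(196,190),(195,230),(500,100))])
measure(f)
im=cv2.resize(f['image'][95:310,115:255],None,fx=2.7,fy=2.7,interpolation=cv2.INTER_NEAREST)
cv2.imwrite('pics/w2c.png',im[:,:,::-1])
E
```

```text
[np.float64(0.0061), np.float64(0.0076), np.float64(0.0199), np.float64(0.0196), np.float64(-0.0009)]
line pt 0.6785859 -0.07316459 yaw -16.327824 len 0.2270080102128061 wid 1093
mid [ 0.67534981 -0.08421118]
dom px [186. 148.] centre(panel,line0) -144.50 42.52 size 60.63 30.05 yaw 0.06 front -114.40
   world [ 0.5486 -0.0028]
dom px [195. 190.] centre(panel,line0) -140.10 8.27 size 60.40 30.49 yaw 0.06 front -110.11
   world [ 0.5432 -0.0369]
dom px [195. 230.] centre(panel,line0) -142.80 -25.34 size 60.75 31.62 yaw 0.05 front -112.69
   world [ 0.5312 -0.0684]
dom px [201. 268.] centre(panel,line0) -139.68 -59.31 size 60.17 32.72 yaw 0.05 front -109.77
   world [ 0.5246 -0.1019]
```

View pics/w2c.png

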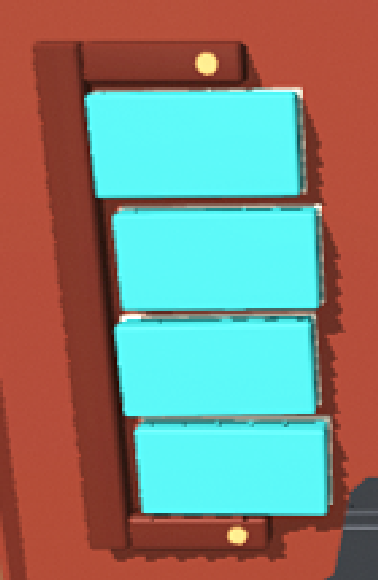

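Request:
arm_command(targets=[{"fingers": 0,"tx": 0.0,"ty": -0.067,"tz": 0.04,"wx": 0,"wy": 0,"wz": 0.1},{"fingers": 0,"tx": 0.0,"ty": -0.067,"tz": 0.04,"wx": 0,"wy": 0,"wz": 0.1},{"fingers": 0,"tx": 0.0,"ty": -0.067,"tz": 0.08,"wx": 0,"wy": 0,"wz": 0.1},{"fingers": 0,"tx": 0.0,"ty": -0.067,"tz": 0.12,"wx": 0,"wy": 0,"wz": 0.1},{"fingers": 0,"tx": 0.0,"ty": -0.067,"tz": 0.14,"wx": 0,"wy": 0,"wz": 0.1},{"fingers": 0,"tx": 0.0,"ty": -0.067,"tz": 0.145,"wx": 0,"wy": 0,"wz": 0.1},{"fingers": 0,"tx": 0.0,"ty": -0.067,"tz": 0.147,"wx": 0,"wy": 0,"wz": 0.1},{"fingers": 0,"tx": 0.0,"ty": -0.067,"tz": 0.147,"wx": 0,"wy": 0,"wz": 0.1},{"fingers": 0,"tx": 0.0,"ty": -0.067,"tz": 0.147,"wx": 0,"wy": 0,"wz": 0.1}])

```text
t: 2.85
tcp_pos: [0.5438, -0.0367, 0.0255]
tool_rot: [[0.28, 0.96, 0.002], [0.96, -0.28, -0.001], [-0.0, 0.002, -1.0]]
force: [0.2, -0.2, -0.5]
gripper_width: 0.001
grasp_force: 0.0
```

Run:
```python
from h import *
f,o=wrist(); print(o['tcp_pos'],o['force']); cv2.imwrite('pics/w3.png',f['image'][:,:,::-1])
R=o['tool_rot'];print(R)
```

```text
[ 0.54384202 -0.03668684  0.02553523] [ 0.20095158 -0.21544088 -0.46135053]
[[ 2.79979449e-01  9.60003452e-01  2.20927083e-03]
 [ 9.60005994e-01 -2.79978698e-01 -6.48500632e-04]
 [-4.01407562e-06  2.30248008e-03 -9.99997349e-01]]
```

View pics/w3.png

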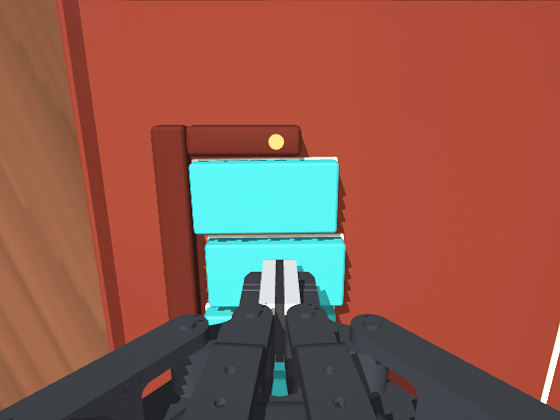

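Seen from close up, the fingertip is over the middle of domino b (its back spans (207–343, 241–305)), clear of a and c. Next I'll lower it until it touches.

Request:
arm_command(targets=[{"fingers": 0,"tx": 0,"ty": 0,"tz": 0.002,"wx": 0,"wy": 0,"wz": 0},{"fingers": 0,"tx": 0,"ty": 0,"tz": 0.003,"wx": 0,"wy": 0,"wz": 0},{"fingers": 0,"tx": 0,"ty": 0,"tz": 0.004,"wx": 0,"wy": 0,"wz": 0},{"fingers": 0,"tx": 0,"ty": 0,"tz": 0.004,"wx": 0,"wy": 0,"wz": 0}])

```text
t: 3.3
tcp_pos: [0.5433, -0.0365, 0.0207]
tool_rot: [[0.28, 0.96, 0.0], [0.96, -0.28, -0.0], [-0.0, 0.0, -1.0]]
force: [-1.7, 0.3, 5.4]
gripper_width: 0.001
grasp_force: 2.6
```

Request:
arm_command(targets=[{"fingers": 0,"tx": 0,"ty": 0,"tz": 0.0,"wx": 0,"wy": 0,"wz": 0},{"fingers": 0,"tx": 0,"ty": 0.0005,"tz": 0.0,"wx": 0,"wy": 0,"wz": 0},{"fingers": 0,"tx": 0,"ty": 0.002,"tz": 0.0,"wx": 0,"wy": 0,"wz": 0},{"fingers": 0,"tx": 0,"ty": 0.004,"tz": 0.0,"wx": 0,"wy": 0,"wz": 0},{"fingers": 0,"tx": 0,"ty": 0.006,"tz": 0.0,"wx": 0,"wy": 0,"wz": 0},{"fingers": 0,"tx": 0,"ty": 0.008,"tz": 0.0,"wx": 0,"wy": 0,"wz": 0},{"fingers": 0,"tx": 0,"ty": 0.01,"tz": 0.0,"wx": 0,"wy": 0,"wz": 0}])

```text
t: 4.0
tcp_pos: [0.5524, -0.039, 0.0207]
tool_rot: [[0.28, 0.96, -0.001], [0.96, -0.28, 0.0], [0.0, -0.001, -1.0]]
force: [-3.2, 0.9, 6.3]
gripper_width: 0.003
grasp_force: 3.1
```

Run:
```python
from h import *
f,o=wrist(); print(o['tcp_pos'],o['force'],o['t']); cv2.imwrite('pics/w4.png',f['image'][:,:,::-1])
```

```text
[ 0.55239343 -0.03903868  0.02069957] [-3.18210335  0.86534293  6.2936724 ] 4.0
```

View pics/w4.png

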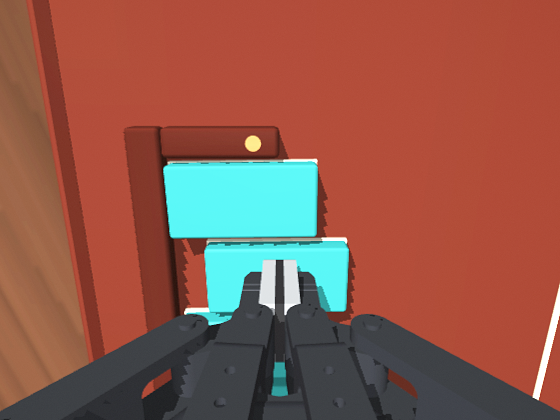

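Domino b follows the fingertip (now at (207–347, 245–311)), and a has not moved. I'll continue.

Request:
arm_command(targets=[{"fingers": 0,"tx": 0,"ty": 0.001,"tz": 0,"wx": 0,"wy": 0,"wz": 0},{"fingers": 0,"tx": 0,"ty": 0.003,"tz": 0,"wx": 0,"wy": 0,"wz": 0},{"fingers": 0,"tx": 0,"ty": 0.006,"tz": 0,"wx": 0,"wy": 0,"wz": 0},{"fingers": 0,"tx": 0,"ty": 0.009,"tz": 0,"wx": 0,"wy": 0,"wz": 0},{"fingers": 0,"tx": 0,"ty": 0.012,"tz": 0,"wx": 0,"wy": 0,"wz": 0},{"fingers": 0,"tx": 0,"ty": 0.015,"tz": 0,"wx": 0,"wy": 0,"wz": 0},{"fingers": 0,"tx": 0,"ty": 0.018,"tz": 0,"wx": 0,"wy": 0,"wz": 0},{"fingers": 0,"tx": 0,"ty": 0.021,"tz": 0,"wx": 0,"wy": 0,"wz": 0},{"fingers": 0,"tx": 0,"ty": 0.024,"tz": 0,"wx": 0,"wy": 0,"wz": 0},{"fingers": 0,"tx": 0,"ty": 0.027,"tz": 0,"wx": 0,"wy": 0,"wz": 0},{"fingers": 0,"tx": 0,"ty": 0.03,"tz": 0,"wx": 0,"wy": 0,"wz": 0},{"fingers": 0,"tx": 0,"ty": 0.033,"tz": 0,"wx": 0,"wy": 0,"wz": 0},{"fingers": 0,"tx": 0,"ty": 0.036,"tz": 0,"wx": 0,"wy": 0,"wz": 0},{"fingers": 0,"tx": 0,"ty": 0.038,"tz": 0,"wx": 0,"wy": 0,"wz": 0},{"fingers": 0,"tx": 0,"ty": 0.04,"tz": 0,"wx": 0,"wy": 0,"wz": 0}])

```text
t: 5.55
tcp_pos: [0.5909, -0.0503, 0.0207]
tool_rot: [[0.28, 0.96, -0.001], [0.96, -0.28, 0.0], [0.0, -0.001, -1.0]]
force: [-2.5, 0.9, 5.9]
gripper_width: 0.003
grasp_force: 3.0
```

Request:
arm_command(targets=[{"fingers": 0,"tx": 0,"ty": 0.001,"tz": 0,"wx": 0,"wy": 0,"wz": 0},{"fingers": 0,"tx": 0,"ty": 0.003,"tz": 0,"wx": 0,"wy": 0,"wz": 0},{"fingers": 0,"tx": 0,"ty": 0.006,"tz": 0,"wx": 0,"wy": 0,"wz": 0},{"fingers": 0,"tx": 0,"ty": 0.009,"tz": 0,"wx": 0,"wy": 0,"wz": 0},{"fingers": 0,"tx": 0,"ty": 0.012,"tz": 0,"wx": 0,"wy": 0,"wz": 0},{"fingers": 0,"tx": 0,"ty": 0.015,"tz": 0,"wx": 0,"wy": 0,"wz": 0},{"fingers": 0,"tx": 0,"ty": 0.018,"tz": 0,"wx": 0,"wy": 0,"wz": 0},{"fingers": 0,"tx": 0,"ty": 0.021,"tz": 0,"wx": 0,"wy": 0,"wz": 0},{"fingers": 0,"tx": 0,"ty": 0.024,"tz": 0,"wx": 0,"wy": 0,"wz": 0},{"fingers": 0,"tx": 0,"ty": 0.027,"tz": 0,"wx": 0,"wy": 0,"wz": 0},{"fingers": 0,"tx": 0,"ty": 0.03,"tz": 0,"wx": 0,"wy": 0,"wz": 0},{"fingers": 0,"tx": 0,"ty": 0.033,"tz": 0,"wx": 0,"wy": 0,"wz": 0},{"fingers": 0,"tx": 0,"ty": 0.036,"tz": 0,"wx": 0,"wy": 0,"wz": 0},{"fingers": 0,"tx": 0,"ty": 0.039,"tz": 0,"wx": 0,"wy": 0,"wz": 0},{"fingers": 0,"tx": 0,"ty": 0.042,"tz": 0,"wx": 0,"wy": 0,"wz": 0},{"fingers": 0,"tx": 0,"ty": 0.045,"tz": 0,"wx": 0,"wy": 0,"wz": 0},{"fingers": 0,"tx": 0,"ty": 0.047,"tz": 0,"wx": 0,"wy": 0,"wz": 0},{"fingers": 0,"tx": 0,"ty": 0.049,"tz": 0,"wx": 0,"wy": 0,"wz": 0},{"fingers": 0,"tx": 0,"ty": 0.05,"tz": 0,"wx": 0,"wy": 0,"wz": 0}])

```text
t: 7.45
tcp_pos: [0.639, -0.0643, 0.0207]
tool_rot: [[0.28, 0.96, -0.001], [0.96, -0.28, 0.0], [0.0, -0.001, -1.0]]
force: [-3.8, 1.7, 6.3]
gripper_width: -0.001
grasp_force: 2.8
```

Run:
```python
from h import *; import pickle
f,o=wrist(); pickle.dump((f,o),open('w5.pkl','wb'));print(o['tcp_pos'],o['force'],o['t'])
im=cv2.resize(f['image'][200:340,190:470],None,fx=2.8,fy=2.8,interpolation=cv2.INTER_NEAREST)
cv2.imwrite('pics/w5.png',im[:,:,::-1])
```

```text
[ 0.63900831 -0.06434206  0.02071988] [-3.84679646  1.659035    6.29645188] 7.45
```

View pics/w5.png

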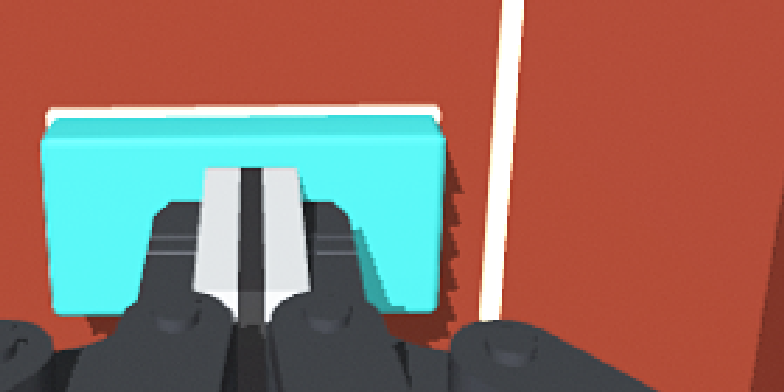

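The crop shows domino b's front top corners at (445,135) and (440,312). The line's near edge runs from (502,0) to (480,320). The line edge and the domino's front top edge now give me the remaining gap.

Run:
```python
from h import *; import pickle
f,o=pickle.load(open('w5.pkl','rb'))
F=lambda p:[(190+a/2.8-.5,200+b/2.8-.5) for a,b in p]
g=lambda p,z:ray(f,F(p),z,f['eye'],f['rotation'])[:,:2]
N=g([(502,0),(480,320)],.0077);W=g([(524,0),(501,320)],.0077)
ay=N[0]-N[1];ay/=np.linalg.norm(ay);ax=np.array([ay[1],-ay[0]])
print('yaw',np.degrees(np.arctan2(ax[1],ax[0])),'width',(W-N)@ax*1e3)
print('front top',(g([(445,135),(440,312)],.0207)-N[0])@ax*1e3,'back top',(g([(41,138),(54,314)],.0207)-N[0])@ax*1e3)
print('ivory corner',(g([(440,122)],.0077)-N[0])@ax*1e3,'centre->TCP',(o['tcp_pos'][:2]-N[0])@ax*1e3)
```

```text
yaw -16.13050623380596 width [3.34268934 3.51111583]
front top [-10.10152263  -9.3891462 ] back top [-68.6092975  -68.37795705]
ivory corner [-8.43979576] centre->TCP -38.66043491939557
```

Request:
arm_command(targets=[{"fingers": 0,"tx": 0,"ty": 0.001,"tz": 0,"wx": 0,"wy": 0,"wz": 0},{"fingers": 0,"tx": 0,"ty": 0.003,"tz": 0,"wx": 0,"wy": 0,"wz": 0},{"fingers": 0,"tx": 0,"ty": 0.005,"tz": 0,"wx": 0,"wy": 0,"wz": 0},{"fingers": 0,"tx": 0,"ty": 0.007,"tz": 0,"wx": 0,"wy": 0,"wz": 0},{"fingers": 0,"tx": 0,"ty": 0.0085,"tz": 0,"wx": 0,"wy": 0,"wz": 0},{"fingers": 0,"tx": 0,"ty": 0.0095,"tz": 0,"wx": 0,"wy": 0,"wz": 0},{"fingers": 0,"tx": 0,"ty": 0.0095,"tz": 0,"wx": 0,"wy": 0,"wz": 0},{"fingers": 0,"tx": 0,"ty": 0.0095,"tz": 0,"wx": 0,"wy": 0,"wz": 0}])

```text
t: 8.3
tcp_pos: [0.6482, -0.067, 0.0208]
tool_rot: [[0.28, 0.96, -0.0], [0.96, -0.28, 0.0], [-0.0, -0.0, -1.0]]
force: [-1.5, 1.0, 5.5]
gripper_width: -0.001
grasp_force: 2.5
```

Run:
```python
from h import *; import pickle
f,o=wrist(); pickle.dump((f,o),open('w6.pkl','wb'));print(o['tcp_pos'],o['force'],o['t'])
p=np.array([.5433,-.0365]);print('travel',(o['tcp_pos'][:2]-p)@[.9597,-.2811])
im=cv2.resize(f['image'][220:330,300:400],None,fx=5,fy=5,interpolation=cv2.INTER_NEAREST)
cv2.imwrite('pics/w6.png',im[:,:,::-1])
```

```text
[ 0.64820977 -0.06702152  0.02077223] [-1.46807881  0.98171688  5.51996153] 8.3
travel 0.10926150756588063
```

View pics/w6.png

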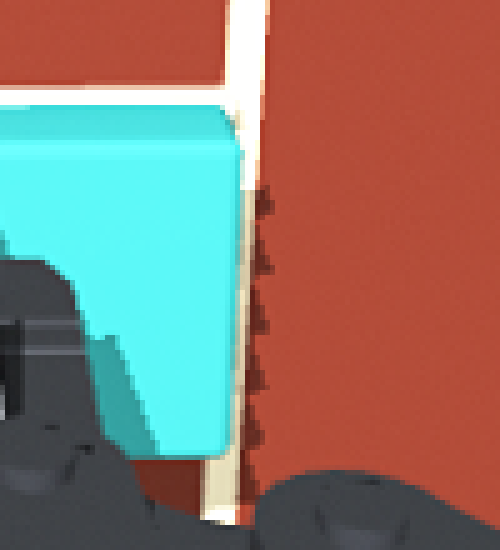

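Domino b's front top edge runs from (241,150) to (232,455) in the crop. The line's near edge runs from (230,0) to (203,490).

Run:
```python
from h import *; import pickle
f,o=pickle.load(open('w6.pkl','rb'))
F=lambda p:[(300+a/5-.5,220+b/5-.5) for a,b in p]
g=lambda p,z:ray(f,F(p),z,f['eye'],f['rotation'])[:,:2]
for zb in(.0070,.0077,.0084):
    N=g([(230,0),(203,490)],zb);W=g([(268,0),(240,490)],zb)
    ay=N[0]-N[1];ay/=np.linalg.norm(ay);ax=np.array([ay[1],-ay[0]])
    print('yaw',np.degrees(np.arctan2(ax[1],ax[0])),'width',(W-N)@ax*1e3,'front top',(g([(243,150),(233,455)],zb+.013)-N[0])@ax*1e3,(g([(243,150),(233,455)],zb+.012)-N[0])@ax*1e3)
```

```text
yaw -16.353536559028477 width [3.30257746 3.49345461] front top [-0.68560652 -0.00771201] [-0.48715398  0.19551089]
yaw -16.353536559028544 width [3.28767275 3.47768846] front top [-0.69415549 -0.01960023] [-0.49570295  0.18362267]
yaw -16.35353655902861 width [3.27276804 3.46192231] front top [-0.70270446 -0.03148845] [-0.50425192  0.17173444]
```

Request:
arm_command(targets=[{"fingers": 0,"tx": 0,"ty": 0.0004,"tz": 0,"wx": 0,"wy": 0,"wz": 0},{"fingers": 0,"tx": 0,"ty": 0.0007,"tz": 0,"wx": 0,"wy": 0,"wz": 0},{"fingers": 0,"tx": 0,"ty": 0.0007,"tz": 0,"wx": 0,"wy": 0,"wz": 0},{"fingers": 0,"tx": 0,"ty": 0.0007,"tz": -0.001,"wx": 0,"wy": 0,"wz": 0},{"fingers": 0,"tx": 0,"ty": 0.0007,"tz": -0.01,"wx": 0,"wy": 0,"wz": 0},{"fingers": 0,"tx": 0,"ty": 0.0007,"tz": -0.05,"wx": 0,"wy": 0,"wz": 0},{"fingers": 0,"tx": -0.04,"ty": -0.03,"tz": -0.08,"wx": 0,"wy": 0,"wz": 0},{"fingers": 0,"tx": -0.07,"ty": -0.03,"tz": -0.12,"wx": 0,"wy": 0,"wz": 0},{"fingers": 0,"tx": -0.08,"ty": -0.03,"tz": -0.13,"wx": 0,"wy": 0,"wz": 0},{"fingers": 0,"tx": -0.08,"ty": -0.03,"tz": -0.13,"wx": 0,"wy": 0,"wz": 0},{"fingers": 0,"tx": -0.08,"ty": -0.03,"tz": -0.13,"wx": 0,"wy": 0,"wz": 0},{"fingers": 0,"tx": -0.08,"ty": -0.03,"tz": -0.13,"wx": 0,"wy": 0,"wz": 0}])

```text
t: 9.55
tcp_pos: [0.5969, -0.1345, 0.1489]
tool_rot: [[0.279, 0.96, -0.002], [0.96, -0.279, 0.001], [0.001, -0.002, -1.0]]
force: [-0.4, 0.4, -1.0]
gripper_width: -0.002
grasp_force: 0.0
```

Run:
```python
from h import *; import pickle
f,o=wrist(); pickle.dump((f,o),open('w7.pkl','wb'));print(o['tcp_pos'],o['t'])
im=f['image'];measure(f)
cr=cv2.resize(im[60:260,150:420],None,fx=2.9,fy=2.9,interpolation=cv2.INTER_NEAREST)
cv2.imwrite('pics/w7.png',cr[:,:,::-1])
```

```text
[ 0.59690799 -0.13445149  0.14890915] 9.55
line pt 0.6562629 -0.14956331 yaw -16.31329 len 0.10151751974683897 wid 558
mid [ 0.65560733 -0.15180316]
dom px [153.  34.] centre(panel,line0) -144.14 111.80 size 60.94 30.44 yaw 0.88 front -113.90
   world [ 0.5487 -0.004 ]
dom px [323.  89.] centre(panel,line0) -30.99 77.62 size 59.31 29.43 yaw 0.77 front -1.50
   world [ 0.6477 -0.0686]
dom px [165. 139.] centre(panel,line0) -142.40 43.46 size 61.15 29.75 yaw 1.07 front -112.09
   world [ 0.5311 -0.0701]
dom px [173. 186.] centre(panel,line0) -139.37 9.85 size 60.75 30.94 yaw 0.10 front -109.22
   world [ 0.5246 -0.1032]
```

View pics/w7.png

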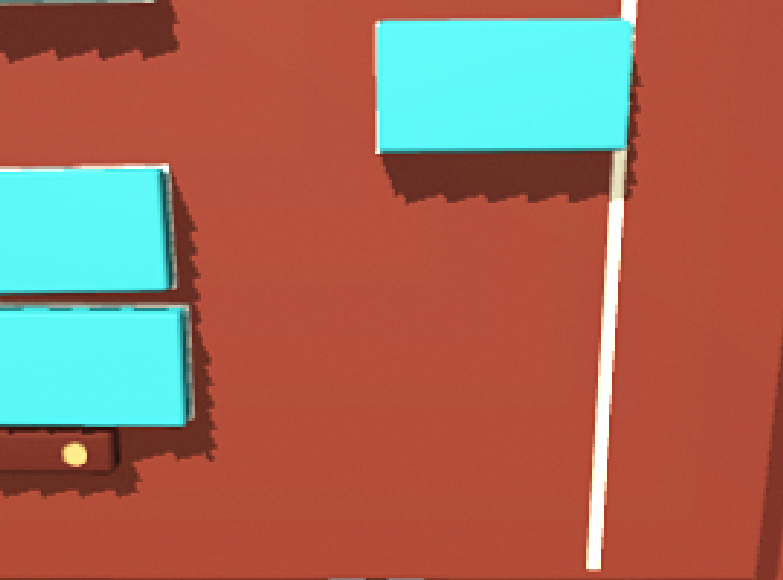

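Domino b's front edge now meets the line at (630,25)–(628,150) in the crop, about 1 mm short of the line's centre, and it lies square. Now domino c, with its centre near world (0.531, -0.0694).

Request:
arm_command(targets=[{"fingers": 0,"tx": 0.022,"ty": -0.04,"tz": 0,"wx": 0,"wy": 0,"wz": 0},{"fingers": 0,"tx": 0.044,"ty": -0.0815,"tz": 0.02,"wx": 0,"wy": 0,"wz": 0},{"fingers": 0,"tx": 0.044,"ty": -0.0815,"tz": 0.06,"wx": 0,"wy": 0,"wz": 0},{"fingers": 0,"tx": 0.044,"ty": -0.0815,"tz": 0.1,"wx": 0,"wy": 0,"wz": 0},{"fingers": 0,"tx": 0.044,"ty": -0.0815,"tz": 0.118,"wx": 0,"wy": 0,"wz": 0},{"fingers": 0,"tx": 0.044,"ty": -0.0815,"tz": 0.124,"wx": 0,"wy": 0,"wz": 0},{"fingers": 0,"tx": 0.044,"ty": -0.0815,"tz": 0.125,"wx": 0,"wy": 0,"wz": 0},{"fingers": 0,"tx": 0.044,"ty": -0.0815,"tz": 0.125,"wx": 0,"wy": 0,"wz": 0},{"fingers": 0,"tx": 0.044,"ty": -0.0815,"tz": 0.125,"wx": 0,"wy": 0,"wz": 0}])

```text
t: 10.5
tcp_pos: [0.5318, -0.0706, 0.0263]
tool_rot: [[0.28, 0.96, 0.002], [0.96, -0.28, -0.001], [-0.0, 0.002, -1.0]]
force: [-0.2, 0.2, -0.7]
gripper_width: -0.003
grasp_force: 0.0
```

Run:
```python
from h import *
f,o=wrist();print(o['tcp_pos'],o['t'],o['tool_rot'],o['force'])
m=teal(f['image']);n,l,s,c=cv2.connectedComponentsWithStats(m)
for k in range(1,n):
    if s[k,4]>300:print(s[k])
R=o['tool_rot']; p=f['rotation'].T@(np.r_[o['tcp_pos'][:2],.0207]-f['eye']);print('tip px',p[:2]/p[2]*f['fx']+[f['cx'],f['cy']])
k=l[270,230]; print(k, [ (r,np.nonzero(l[r]==k)[0][[0,-1]]) for r in(250,260)], [(q,np.nonzero(l[:,q]==k)[0][[0,-1]]) for q in(225,330)])
```

```text
[ 0.53179363 -0.07055423  0.02630429] 10.5 [[ 2.79804355e-01  9.60055260e-01  1.84960672e-03]
 [ 9.60057035e-01 -2.79803600e-01 -6.60076583e-04]
 [-1.16183375e-04  1.96042025e-03 -9.99998072e-01]] [-0.24864399  0.21311049 -0.67823125]
[  188    66   161    82 12675]
[ 462  156   98   74 6819]
[ 204  233  140   91 7137]
[320 303  28  22 423]
tip px [278.09927787 273.52908056]
3 [(250, array([204, 343])), (260, array([205, 343]))] [(225, array([235, 321])), (330, array([233, 301]))]
```

Request:
arm_command(targets=[{"fingers": 0,"tx": 0.001,"ty": 0,"tz": 0.001,"wx": 0,"wy": 0,"wz": 0},{"fingers": 0,"tx": 0.0015,"ty": 0,"tz": 0.003,"wx": 0,"wy": 0,"wz": 0},{"fingers": 0,"tx": 0.0015,"ty": 0,"tz": 0.004,"wx": 0,"wy": 0,"wz": 0},{"fingers": 0,"tx": 0.0015,"ty": 0,"tz": 0.0047,"wx": 0,"wy": 0,"wz": 0},{"fingers": 0,"tx": 0.0015,"ty": 0,"tz": 0.0047,"wx": 0,"wy": 0,"wz": 0},{"fingers": 0,"tx": 0.0015,"ty": 0,"tz": 0.0047,"wx": 0,"wy": 0,"wz": 0}])

```text
t: 11.15
tcp_pos: [0.5316, -0.069, 0.0208]
tool_rot: [[0.28, 0.96, 0.0], [0.96, -0.28, 0.0], [0.0, 0.0, -1.0]]
force: [-2.0, 0.6, 3.8]
gripper_width: 0.001
grasp_force: 1.9
```

Request:
arm_command(targets=[{"fingers": 0,"tx": 0,"ty": 0,"tz": 0.0003,"wx": 0,"wy": 0,"wz": 0},{"fingers": 0,"tx": 0,"ty": 0,"tz": 0.0003,"wx": 0,"wy": 0,"wz": 0},{"fingers": 0,"tx": 0,"ty": 0.0005,"tz": 0.0003,"wx": 0,"wy": 0,"wz": 0},{"fingers": 0,"tx": 0,"ty": 0.002,"tz": 0.0003,"wx": 0,"wy": 0,"wz": 0},{"fingers": 0,"tx": 0,"ty": 0.004,"tz": 0.0003,"wx": 0,"wy": 0,"wz": 0},{"fingers": 0,"tx": 0,"ty": 0.006,"tz": 0.0003,"wx": 0,"wy": 0,"wz": 0},{"fingers": 0,"tx": 0,"ty": 0.008,"tz": 0.0003,"wx": 0,"wy": 0,"wz": 0},{"fingers": 0,"tx": 0,"ty": 0.01,"tz": 0.0003,"wx": 0,"wy": 0,"wz": 0}])

```text
t: 11.95
tcp_pos: [0.5407, -0.0717, 0.0206]
tool_rot: [[0.28, 0.96, -0.001], [0.96, -0.28, 0.0], [-0.0, -0.001, -1.0]]
force: [-4.5, 1.3, 7.9]
gripper_width: 0.0
grasp_force: 3.9
```

Run:
```python
from h import *
f,o=wrist();print(o['tcp_pos'],o['t'],o['force'])
m=teal(f['image']);n,l,s,c=cv2.connectedComponentsWithStats(m)
for k in range(1,n):
    if s[k,4]>300:print(s[k])
```

```text
[ 0.54069083 -0.0716606   0.02057981] 11.95 [-4.48220629  1.28650499  7.88023402]
[  160    69   166    85 13503]
[ 447  162  113   76 8206]
[ 198  241  150   85 6809]
```

Request:
arm_command(targets=[{"fingers": 0,"tx": 0,"ty": 0.001,"tz": -0.0001,"wx": 0,"wy": 0,"wz": 0},{"fingers": 0,"tx": 0,"ty": 0.003,"tz": -0.0001,"wx": 0,"wy": 0,"wz": 0},{"fingers": 0,"tx": 0,"ty": 0.006,"tz": -0.0001,"wx": 0,"wy": 0,"wz": 0},{"fingers": 0,"tx": 0,"ty": 0.009,"tz": -0.0001,"wx": 0,"wy": 0,"wz": 0},{"fingers": 0,"tx": 0,"ty": 0.012,"tz": -0.0001,"wx": 0,"wy": 0,"wz": 0},{"fingers": 0,"tx": 0,"ty": 0.015,"tz": -0.0001,"wx": 0,"wy": 0,"wz": 0},{"fingers": 0,"tx": 0,"ty": 0.018,"tz": -0.0001,"wx": 0,"wy": 0,"wz": 0},{"fingers": 0,"tx": 0,"ty": 0.021,"tz": -0.0001,"wx": 0,"wy": 0,"wz": 0},{"fingers": 0,"tx": 0,"ty": 0.024,"tz": -0.0001,"wx": 0,"wy": 0,"wz": 0},{"fingers": 0,"tx": 0,"ty": 0.027,"tz": -0.0001,"wx": 0,"wy": 0,"wz": 0},{"fingers": 0,"tx": 0,"ty": 0.03,"tz": -0.0001,"wx": 0,"wy": 0,"wz": 0},{"fingers": 0,"tx": 0,"ty": 0.033,"tz": -0.0001,"wx": 0,"wy": 0,"wz": 0},{"fingers": 0,"tx": 0,"ty": 0.036,"tz": -0.0001,"wx": 0,"wy": 0,"wz": 0},{"fingers": 0,"tx": 0,"ty": 0.038,"tz": -0.0001,"wx": 0,"wy": 0,"wz": 0},{"fingers": 0,"tx": 0,"ty": 0.04,"tz": -0.0001,"wx": 0,"wy": 0,"wz": 0}])

```text
t: 13.5
tcp_pos: [0.5793, -0.0829, 0.0207]
tool_rot: [[0.28, 0.96, -0.001], [0.96, -0.28, 0.0], [-0.0, -0.001, -1.0]]
force: [-4.4, 1.1, 7.0]
gripper_width: -0.002
grasp_force: 3.4
```

Request:
arm_command(targets=[{"fingers": 0,"tx": 0,"ty": 0.001,"tz": 0,"wx": 0,"wy": 0,"wz": 0},{"fingers": 0,"tx": 0,"ty": 0.003,"tz": 0,"wx": 0,"wy": 0,"wz": 0},{"fingers": 0,"tx": 0,"ty": 0.006,"tz": 0,"wx": 0,"wy": 0,"wz": 0},{"fingers": 0,"tx": 0,"ty": 0.009,"tz": 0,"wx": 0,"wy": 0,"wz": 0},{"fingers": 0,"tx": 0,"ty": 0.012,"tz": 0,"wx": 0,"wy": 0,"wz": 0},{"fingers": 0,"tx": 0,"ty": 0.015,"tz": 0,"wx": 0,"wy": 0,"wz": 0},{"fingers": 0,"tx": 0,"ty": 0.018,"tz": 0,"wx": 0,"wy": 0,"wz": 0},{"fingers": 0,"tx": 0,"ty": 0.021,"tz": 0,"wx": 0,"wy": 0,"wz": 0},{"fingers": 0,"tx": 0,"ty": 0.024,"tz": 0,"wx": 0,"wy": 0,"wz": 0},{"fingers": 0,"tx": 0,"ty": 0.027,"tz": 0,"wx": 0,"wy": 0,"wz": 0},{"fingers": 0,"tx": 0,"ty": 0.03,"tz": 0,"wx": 0,"wy": 0,"wz": 0},{"fingers": 0,"tx": 0,"ty": 0.033,"tz": 0,"wx": 0,"wy": 0,"wz": 0},{"fingers": 0,"tx": 0,"ty": 0.036,"tz": 0,"wx": 0,"wy": 0,"wz": 0},{"fingers": 0,"tx": 0,"ty": 0.039,"tz": 0,"wx": 0,"wy": 0,"wz": 0},{"fingers": 0,"tx": 0,"ty": 0.042,"tz": 0,"wx": 0,"wy": 0,"wz": 0},{"fingers": 0,"tx": 0,"ty": 0.045,"tz": 0,"wx": 0,"wy": 0,"wz": 0},{"fingers": 0,"tx": 0,"ty": 0.048,"tz": 0,"wx": 0,"wy": 0,"wz": 0},{"fingers": 0,"tx": 0,"ty": 0.051,"tz": 0,"wx": 0,"wy": 0,"wz": 0},{"fingers": 0,"tx": 0,"ty": 0.053,"tz": 0,"wx": 0,"wy": 0,"wz": 0},{"fingers": 0,"tx": 0,"ty": 0.054,"tz": 0,"wx": 0,"wy": 0,"wz": 0}])

```text
t: 15.5
tcp_pos: [0.6313, -0.0981, 0.0207]
tool_rot: [[0.28, 0.96, -0.001], [0.96, -0.28, 0.0], [-0.0, -0.001, -1.0]]
force: [-3.4, 0.8, 6.8]
gripper_width: 0.006
grasp_force: 3.2
```

Run:
```python
from h import *; import pickle
f,o=wrist(); pickle.dump((f,o),open('w8.pkl','wb'));print(o['tcp_pos'],o['force'],o['t'])
p=np.array([.5316,-.069]);print('travel',(o['tcp_pos'][:2]-p)@[.9597,-.2811])
im=cv2.resize(f['image'][140:330,190:390],None,fx=3.1,fy=3.1,interpolation=cv2.INTER_NEAREST)
cv2.imwrite('pics/w8.png',im[:,:,::-1])
m=teal(f['image']);n,l,s,c=cv2.connectedComponentsWithStats(m)
# front edge col (last teal col) per row in full image, and white extents
im=f['image']
for r in range(165,306,10):
    t=np.nonzero(m[r])[0]; w=np.nonzero((im[r].min(1)>170)&(np.arange(560)>325))[0]
    print(r,t.max() if len(t) else None,(w.min(),w.max()) if len(w) else None)
```

```text
[ 0.63125661 -0.09808769  0.02071401] [-3.44782352  0.79589351  6.76866785] 15.5
travel 0.10381700389691584
165 373 (np.int64(374), np.int64(374))
175 373 None
185 373 None
195 372 None
205 372 None
215 371 None
225 370 None
235 369 None
245 345 (np.int64(363), np.int64(367))
255 347 (np.int64(362), np.int64(367))
265 346 (np.int64(360), np.int64(366))
275 346 (np.int64(360), np.int64(366))
285 345 (np.int64(359), np.int64(365))
295 345 (np.int64(358), np.int64(364))
305 345 (np.int64(357), np.int64(363))
```

Run:
```python
from h import *; import pickle
f,o=pickle.load(open('w8.pkl','rb'))
g=lambda p,z:ray(f,p,z,f['eye'],f['rotation'])[:,:2]
N=g([(361.7,255),(356.7,305)],.0077)
ax=np.array([.9597,-.2812])
print(N@ax*1e3)
ft=g([(346.8,255),(346.3,270),(345.5,295)],.0207)@ax*1e3; print(ft, ft.mean()-(N@ax).mean()*1e3)
# b front in this same image for comparison
print('b',g([(373.5,175),(373,190),(372,210)],.0207)@ax*1e3)
```

```text
[670.58439943 669.88406423]
[661.41730762 661.56633598 661.83736608] -8.627228603148865
b [669.8653146  670.10532937 670.30341006]
```

View pics/w8.png

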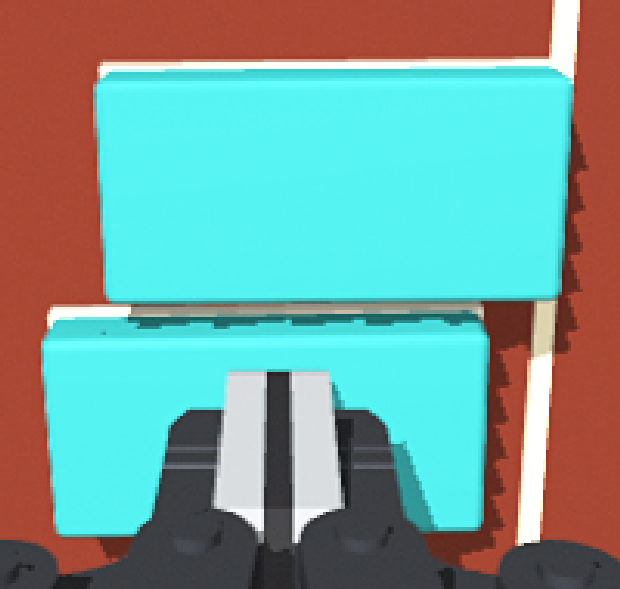

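Domino c is nearly level with b: c's front is at (488,335)–(482,525) and b's at (570,85)–(560,295), so about 8.6 mm remain. I've now viewed 11 pictures, one over the limit of 10, so the remaining checks will use numbers only.

Request:
arm_command(targets=[{"fingers": 0,"tx": 0,"ty": 0.001,"tz": 0,"wx": 0,"wy": 0,"wz": 0},{"fingers": 0,"tx": 0,"ty": 0.003,"tz": 0,"wx": 0,"wy": 0,"wz": 0},{"fingers": 0,"tx": 0,"ty": 0.005,"tz": 0,"wx": 0,"wy": 0,"wz": 0},{"fingers": 0,"tx": 0,"ty": 0.007,"tz": 0,"wx": 0,"wy": 0,"wz": 0},{"fingers": 0,"tx": 0,"ty": 0.008,"tz": 0,"wx": 0,"wy": 0,"wz": 0},{"fingers": 0,"tx": 0,"ty": 0.0086,"tz": 0,"wx": 0,"wy": 0,"wz": 0},{"fingers": 0,"tx": 0,"ty": 0.0086,"tz": 0,"wx": 0,"wy": 0,"wz": 0},{"fingers": 0,"tx": 0,"ty": 0.0086,"tz": 0,"wx": 0,"wy": 0,"wz": 0}])

```text
t: 16.35
tcp_pos: [0.6395, -0.1005, 0.0207]
tool_rot: [[0.28, 0.96, -0.0], [0.96, -0.28, 0.0], [-0.0, -0.0, -1.0]]
force: [-2.4, 0.3, 5.4]
gripper_width: 0.001
grasp_force: 2.9
```

Run:
```python
from h import *; import pickle
f,o=wrist(); pickle.dump((f,o),open('w9.pkl','wb'));print(o['tcp_pos'],o['force'],o['t'])
g=lambda p,z:ray(f,p,z,f['eye'],f['rotation'])[:,:2]
ax=np.array([.9597,-.2812]);m=teal(f['image'])
for r in range(150,306,8):
    t=np.nonzero(m[r,:420])[0]
    if len(t):print(r,t.max(),round((g([(t.max()+.5,r)],.0207)@ax*1e3)[0],2))
```

```text
[ 0.63950689 -0.10051465  0.02072194] [-2.4269393   0.30867386  5.43882618] 16.35
150 57 559.3
166 351 669.87
174 351 670.04
182 351 670.22
190 350 670.01
198 350 670.19
206 350 670.37
214 349 670.16
222 349 670.34
230 349 670.53
246 345 669.29
254 346 669.88
262 346 670.06
270 346 670.25
278 345 670.03
286 345 670.22
294 345 670.42
302 345 670.61
```

Request:
arm_command(targets=[{"fingers": 0,"tx": 0,"ty": 0,"tz": 0,"wx": 0,"wy": 0,"wz": 0},{"fingers": 0,"tx": 0,"ty": 0,"tz": -0.001,"wx": 0,"wy": 0,"wz": 0},{"fingers": 0,"tx": 0,"ty": 0,"tz": -0.01,"wx": 0,"wy": 0,"wz": 0},{"fingers": 0,"tx": 0,"ty": 0,"tz": -0.05,"wx": 0,"wy": 0,"wz": 0},{"fingers": 0,"tx": -0.04,"ty": 0.0,"tz": -0.08,"wx": 0,"wy": 0,"wz": 0},{"fingers": 0,"tx": -0.05,"ty": 0.03,"tz": -0.12,"wx": 0,"wy": 0,"wz": 0},{"fingers": 0,"tx": -0.06,"ty": 0.03,"tz": -0.13,"wx": 0,"wy": 0,"wz": 0},{"fingers": 0,"tx": -0.06,"ty": 0.03,"tz": -0.13,"wx": 0,"wy": 0,"wz": 0},{"fingers": 0,"tx": -0.06,"ty": 0.03,"tz": -0.13,"wx": 0,"wy": 0,"wz": 0},{"fingers": 0,"tx": -0.06,"ty": 0.03,"tz": -0.13,"wx": 0,"wy": 0,"wz": 0}])

```text
t: 17.4
tcp_pos: [0.651, -0.1654, 0.1487]
tool_rot: [[0.279, 0.96, -0.003], [0.96, -0.279, 0.002], [0.001, -0.003, -1.0]]
force: [-0.7, -0.9, -0.3]
gripper_width: 0.002
grasp_force: 0.0
```

Run:
```python
from h import *
f,o=wrist();print(o['tcp_pos'],o['force'],o['t'])
im=f['image'];e,R=f['eye'],f['rotation'];m=teal(im);g=lambda p,z:ray(f,p,z,e,R)[:,:2]
n,l,s,c=cv2.connectedComponentsWithStats(m); ax=np.array([.9597,-.2812]);ay=np.array([.2812,.9597])
for k in range(1,n):
    if s[k,4]<800: continue
    x,y,w,h=s[k,:4]; rows=np.arange(y+5,y+h-5)
    F=np.array([[np.nonzero(l[r]==k)[0].max()+.5,r] for r in rows]);B=np.array([[np.nonzero(l[r]==k)[0].min()-.5,r] for r in rows])
    Q=g(F,.0207);q=g(B,.0207)
    print(s[k],'front %.2f back %.2f'%(1e3*np.median(Q@ax),1e3*np.median(q@ax)),'slope deg',-np.degrees(np.polyfit(Q@ay,Q@ax,1)[0]).round(2),-np.degrees(np.polyfit(q@ay,q@ax,1)[0]).round(2))
wh=(im.min(2)>190); n,l,s,c=cv2.connectedComponentsWithStats(wh.astype(np.uint8))
for k in range(1,n):
    if s[k,4]<60: continue
    ys=range(s[k,1]+2,s[k,1]+s[k,3]-2)
    N=g(np.array([[np.nonzero(l[r]==k)[0].min()-.5,r] for r in ys]),.0077);W=g(np.array([[np.nonzero(l[r]==k)[0].max()+.5,r] for r in ys]),.0077)
    print('white',s[k],'near %.2f far %.2f'%(1e3*np.median(N@ax),1e3*np.median(W@ax)),'slope',-np.degrees(np.polyfit(N@ay,N@ax,1)[0]).round(2))
```

```text
[ 0.65096826 -0.16542404  0.14873928] [-0.67623363 -0.94432643 -0.28231234] 17.4
[  10    0  101   38 3542] front 560.42 back 497.79 slope deg 1.1 0.64
[ 190   43   89   48 4111] front 670.73 back 611.59 slope deg 0.05 0.35
[ 193   97   86   45 3678] front 670.76 back 611.61 slope deg 0.05 1.23
[  44  146   91   42 3603] front 565.00 back 502.21 slope deg -0.67 -0.62
white [278   0   5 239 897] near 669.98 far 673.36 slope -0.24Traceback (most recent call last):
  File "<stdin>", line 15, in <module>
  File "<stdin>", line 3, in <lambda>
  File "h.py", line 5, in ray
    d=np.c_[(uv[:,0]-f['cx'])/f['fx'],(uv[:,1]-f['cy'])/f['fy'],np.ones(len(uv))]@R.T
             ~~^^^^^
IndexError: index 0 is out of bounds for axis 1 with size 0
```

```bash
python3 -c "
from bench import manip
print(manip.sign_off())"
```

```text
the job is handed in; nothing more can be done
None
```

I slid dominoes b and c to the line and handed the job in at about 17 s: both front edges measure about 0.6 mm onto the 3 mm line, neither runs over it, and both lie square. I viewed 11 pictures, one over the limit of 10.

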